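# Clamp a glued stamp block in the bench press

### The arm

A 7-joint arm with a two-finger parallel gripper is mounted at the origin on the work surface. World frame = base frame: x ahead of the robot, y to its left, z up, the work surface at z = 0. Lengths are in mm, angles in rad, forces in N, time in s.
With the tool pointing down it reaches from about 400 to 875 mm from the base axis. Payload 4.4 kg.
Tool frame: the origin (TCP) lies midway between the tips of the shut fingers; the grasp point (between the pads) lies 19 mm behind it; z points along the fingers, y is the line along which they close (so a half turn about z gives the same grasp; the last joint's range is limited). The gripper opens to 85 mm and grips with 20 to 120 N. Pads are 22 mm wide; open, the fingers measure 114 mm over their backs; the gripper's body (76 mm by 85 mm) begins 54 mm behind the grasp point. The pads swing forward as they close: fully open they stand 13 mm farther back than shut.
Start: joints at [-1.288, 0.628, 0.038, 1.517, -0.027, 0.996, -0.02], TCP at [222.128, 610.882, 231.313] pointing down, gripper open.
Joint ranges: [-3.06, 3.06], [-0.37, 2.12], [-1.25, 1.32], [0.18, 2.47], [-1.1, 4.24], [0.23, 1.98], [-2.94, 2.94]. Speed limits (rad/s): [2.57, 2.57, 3.14, 3.14, 3.14, 3.14, 3.14].

### API

Orientations are given as [roll, pitch, yaw] about the fixed x, y, z axes, in that order (R = Rz(yaw) Ry(pitch) Rx(roll)).
In Python, from cell import ctrl gives the robot as it stands.
- The arm moves only by the shell command python3 -m crank 'ROWS' [OPENING]. ROWS is JSON, a list that holds one entry, the list of rows, each a list of 4 numbers: the shift along the tool's x, y, z normalised to -1 to 1, where 1 is 2.5 cm, then the turn about the tool's z normalised to -1 to 1, where 1 is 0.08 rad. In form: [[[dx, dy, dz, turn], ...]]. A call has 1 to 12 rows; each row shifts and turns the commanded pose from where the row before left it, along the tool's axes as they then stand; what a row does not reach is not made up. A row lasts 1/12 s, in which the tool goes at most 41.7 mm and 7.16 degrees, less where a joint would pass 70% of its speed; a pose out of reach is approached as far as the arm can. A call with a number of a shift or a turn outside -1 to 1 is refused whole. A call with a gripper value outside its range is refused whole. OPENING is the closure, from -1 (fully open) to 1 (shut), set as the call begins (- or left out, the last holds). The fingers move at their own pace and stop on an object; the grip force is fixed at half the most. Time passes only in rows, so rows that do not move let the fingers close. It gives the time, the measured TCP pose, the force, the opening and the grip force at its end, in the units of the state.
- ctrl.read_state(): the state, without advancing time (a new reading comes with each control period).
- ctrl.get_image(name): name is "scene" or "top" or "wrist"; returns a dict with "img" (400x640x3 uint8, red, green, blue), "intrinsics" (3x3 intrinsics, pixels), "extrinsics" (4x4, takes a point from camera to world coordinates). Camera axes: x right, y up, looking along -z (the intrinsics and any distortion apply to the point x, -y, -z); pixel columns grow to the right and rows downward; lengths in mm; the calibration is good to about 2 mm. A picture is of the moment at which its call begins. There is no depth.
- ctrl.finish_job(): hands the job in; it is judged then, once.
Trained networks look in the newest picture that a camera, given by its name, has taken for a name from the list of things; names that differ only in an ending like _2 or _b are one class to them, and where a whole thing is asked for, a point or a joint stands for the part that bears it (a point fixed in the world has none). Each returns a list of dicts, best first, with "confidence" (0 to 1); they miss things now and then, are a little off and sometimes report something else, mostly with a low value. They report only what shows in the picture. A call takes as long as a camera call. They do not tell look-alikes from the thing itself.
- ctrl.find_in(camera, target): "position" ([row, column] in pixels, amid what is visible of it).
- ctrl.trace(camera, target): "mask" (400x640 bool, what is visible of it) and "position" ([row, column] in pixels, amid what is visible of it).
- ctrl.place_of(camera, target): "position" ([row, column] in pixels: a listed point, or the origin of a listed thing).
The state is a dict: "clock": time; "qpos": joint angles; "qd": joint speeds; "tau": joint torques, N m; "eef_pos": TCP position; "tool_rot": TCP orientation; "force": force on the tool from outside, world axes, zero at the start; "torque": the same for the moment, N m; "width": finger opening in mm; "gripper_force": force on a finger pad.
Only numpy, scipy, OpenCV 4.12 (cv2) and the standard library are available. Lean on these libraries where they do the work, as an engineer would, in place of code of your own. Each camera call takes 0.05 s, during which the arm holds its last target. There are 200 camera calls.

### The job

The rubber has just been glued under the wooden stamp block and needs clamping: lay the block down flat in the tray of the small bench press, rubber side still down, and then push the loaded tray all the way in under the press foot. Then press the black-handled lever down until it is level, not well past level, and finish your program while still holding it level, as it springs up when let go. Do not disturb the tin, the tape roll or the ink bottle.

Things in the scene. Friction and masses are not known exactly. Their poses are not given: they have to be found in the camera images.
- block: Wooden stamp block, plain light wood with a 3 mm dark rubber sheet under it: 38 mm along its x, 56 mm along its y, 32 mm tall in all, about 60 g. Stands rubber side down on the desk, to the right or to the left of the press, at any yaw. Origin: centre of its underside, z up.
- press: Small grey bench press fixed to the desk, yaw up to 0.3 either way. Origin: on the desk, straight below the foot. x points away from the robot to the column; y is the way the tray slides in; z up. Base plate 12 mm thick, x -70 to 100, y -210 to 60 mm. Column x 55 to 95, y -30 to 30, up to 135 mm; head over the foot x -30 to 95, y -28 to 28, z 100 to 135 mm.
- hinge (a point): Centre of the lever's hinge pin, which runs along the press's y: at press x = 50, y = 0, z = 150 mm. The ears beside it reach z = 167 mm.
- tray_in (a point): Centre of the tray's inner floor, 18 mm above the desk; moves with the tray, axes as the press: press x = 0, y = tray joint - 120 mm. Aluminium tray, open above, inside 48 mm along x and 68 mm along y: the block lies with its 56 mm side along press y (either way round), 5 to 6 mm to spare each side. Walls 5 mm thick, rims 8 mm above the inner floor.
- tray_plate (a point): Middle of the top edge of the upright push plate at the tray's outer (-y) end, on its outer face: 45 mm from the tray's centre, 55 mm above the desk. The plate is 50 mm wide along press x and 6 mm thick; push it along press +y to send the tray in.
- tray (a joint): Slide of the tray along the press's +y, m: 0 = fully out, 0.120 = fully in under the foot (end stop). Starts nearly out, between 0 and 0.03. Light friction, 1.5 N, stays where it is left.
- lever (a joint): Angle of the lever, rad: 0 = raised (sprung, at rest), 0.45 = level (horizontal), 0.65 = bottom stop. Press down to increase it. At the handle it takes about 2 N to start and about 8 N at level with the block under the foot; it springs back up when let go.
- handle (a point): Black round grip at the end of the steel lever, 22 mm diameter, 70 mm long along the lever. This point: its centre, 195 mm from the hinge pin; its x runs along the lever to the hinge. Raised: at press x = -126, z = 235 mm; level: x = -145, z = 150 mm; y = 0 always. Pinch it from above with the fingers closing along press y, or push it from above.
- foot: Round steel press foot, 32 mm diameter, under the head; goes straight down 60 mm per rad of lever. Origin: centre of its underside, 65 mm above the desk when the lever is raised. It is sprung (0.4 N per mm, after about 3 N): it meets the seated block (top 50 mm above the desk) at about 0.25 rad of lever and presses it with about 7.5 N at level.
- tin: Bystander: round flat metal tin, 70 mm diameter, 28 mm tall, to the other side of the press from the block. Origin: centre of its underside.
- tape: Bystander: roll of paper tape lying flat, 84 mm outer diameter, 25 mm tall, far right. Origin: centre of its underside.
- ink: Bystander: ink bottle with black cap, 56 mm diameter, 130 mm tall, far left. Origin: centre of its underside.
There are look-alikes about, which are no part of the job. Several things have the shape of the block; the one meant has the colours described above.

How it is judged:
By the outcome, as a careful person would: the job done as asked, in the order asked, and still so for the second after the job is handed in, while the arm keeps its last pose, push and grip.
It also fails if it takes over 72 s, if anything falls off the work surface, if the arm or the gripper's body presses on something with over 40 N, if the wrist force passes 120 N, or if a joint passes its speed limit or range.

## Working session

There is one attempt and no reset: what is moved stays moved. The work goes in short steps, Python scripts to look and compute and a shell command to move; the robot and the scene stay as the last step left them, time stands still between calls to the robot, and variables do not carry over. Pictures are saved under pics/ and viewed, at most 12 in all, crops included, and the job is handed in when it is done.

```bash
mkdir -p pics
cat > h.py <<'E'
import numpy as np, cv2
from cell import ctrl
def ray(im,rc):
    K=np.array(im["intrinsics"]);E=np.array(im["extrinsics"])
    p=np.linalg.inv(K)@[rc[1],rc[0],1]; d=E[:3,:3]@[p[0],-p[1],-p[2]]
    return E[:3,3],d
def atz(im,rc,z):
    o,d=ray(im,rc); return o+d*(z-o[2])/d[2]
def proj(im,P):
    K=np.array(im["intrinsics"]);E=np.array(im["extrinsics"])
    c=E[:3,:3].T@(np.array(P)-E[:3,3]); q=K@[c[0],-c[1],-c[2]]; return q[1]/q[2],q[0]/q[2]
def save(im,n): cv2.imwrite("pics/"+n,cv2.cvtColor(im["img"],cv2.COLOR_RGB2BGR))
E
python3 - <<'E'
from h import *
Z=dict(block=0,press=0,hinge=150,tray_in=18,tray_plate=55,handle=235,foot=65,tin=0,tape=0,ink=0)
for c in ("top","scene"):
    im=ctrl.get_image(c); save(im,c+"0.png")
    print(c,im["extrinsics"][:3])
    for t,z in Z.items():
        for r in ctrl.place_of(c,t)[:4]:
            print(t,np.round(r["confidence"],2),np.round(r["position"]),np.round(atz(im,r["position"],z)))
print(ctrl.read_state())
E
```

```text
top [[ 9.28562365e-03  9.96891452e-01 -7.82381642e-02  4.54726402e+02]
 [-9.99955227e-01  9.39972857e-03  1.09027557e-03  3.45965173e+01]
 [ 1.82230391e-03  7.82245374e-02  9.96934101e-01  1.26558338e+03]]
block 0.79 [218. 208.] [506. 335.   0.]
block 0.74 [188. 352.] [595. -71.   0.]
block 0.63 [246. 171.] [428. 435.   0.]
block 0.54 [251. 220.] [415. 299.   0.]
press 0.92 [177. 293.] [625.  96.   0.]
hinge 0.92 [152. 299.] [667.  76. 150.]
tray_in 0.73 [186. 331.] [599. -11.  18.]
tray_plate 0.69 [188. 350.] [590. -62.  55.]
handle 0.79 [219. 283.] [496. 107. 235.]
tin 0.87 [227. 439.] [ 487. -315.    0.]
tape 0.66 [169. 440.] [ 652. -321.    0.]
ink 0.68 [169. 221.] [647. 302.   0.]
scene [[ 6.25892449e-01 -4.04574800e-01  6.66766730e-01  1.30664012e+03]
 [ 7.79710983e-01  3.43879060e-01 -5.23257084e-01 -5.62970096e+02]
 [-1.75904862e-02  8.47388000e-01  5.30682722e-01  7.53797728e+02]]
block 0.69 [197. 381.] [513. 330.   0.]
block 0.56 [188. 354.] [409. 296.   0.]
block 0.51 [182. 386.] [450. 418.   0.]
block 0.49 [208. 356.] [506. 216.   0.]
press 0.71 [243. 345.] [619.  66.   0
[... 351 characters left out ...]
[641. 275.   0.]
{'clock': 1.1, 'qpos': array([-1.28778986,  0.62838333,  0.03850152,  1.51738499, -0.02700256,
        0.9962821 , -0.01995782]), 'qd': array([ 0.00057636, -0.00052671, -0.00108145, -0.00262847, -0.00024591,
       -0.00115562, -0.0017491 ]), 'tau': array([ 5.55699989e-04, -5.63296759e+01,  1.22559808e+00, -1.93783218e+01,
        1.09692116e-02,  1.62496224e-03, -6.65770372e-06]), 'eef_pos': array([222.13895402, 610.89553456, 231.3290784 ]), 'tool_rot': array([ 3.14153291e+00, -3.97652705e-05,  2.79280107e+00]), 'force': array([ 0.80881529, -0.38928312,  0.01794748]), 'torque': array([-0.00822642,  0.00903967,  0.01495286]), 'gripper_force': 0.0, 'width': 85.60975915850705}
```

View pics/top0.png

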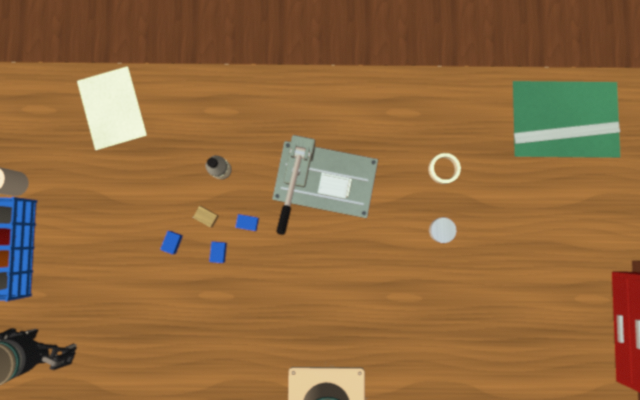

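View pics/scene0.png

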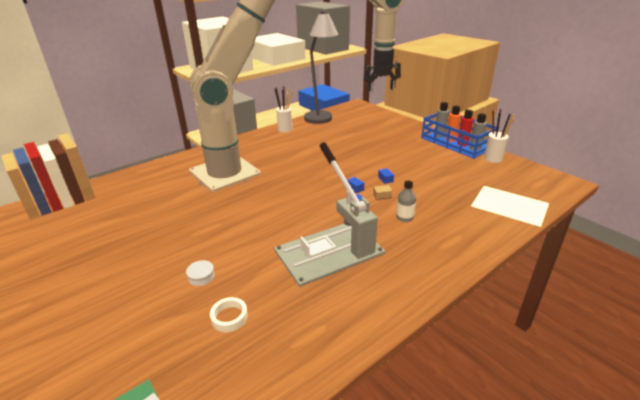

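The top view shows four block-shaped things: three blue ones at (row 246, col 171), (251, 217) and (222, 247), and a plain light wood one at (216, 205). The wood one fits the description. I'll confirm it in an enlarged crop and measure it along with the press.

```bash
cat > m.py <<'E'
from h import *
from scipy.optimize import least_squares
im=ctrl.get_image("top"); I=im["img"]
tr=[t for t in ctrl.trace("top","block")]
for t in tr: print(np.round(t["position"]),t["confidence"],t["mask"].sum(),I[t["mask"]].mean(0).round())
m=min(tr,key=lambda t:np.hypot(t["position"][0]-216,t["position"][1]-205))["mask"]
c=cv2.minAreaRect(cv2.findContours(m.astype(np.uint8),0,2)[0][0])
print("rect",c); b=cv2.boxPoints(c)
W=np.array([atz(im,(q[1],q[0]),32) for q in b]); print(W.round(1)); print("centre top",W.mean(0))
e=[(np.linalg.norm(W[(i+1)%4]-W[i]),np.arctan2(*(W[(i+1)%4]-W[i])[1::-1])) for i in range(4)]; print(e)
# press fit from points in both cameras
sc=ctrl.get_image("scene"); obs=[]
L=dict(press=(0,0,0),hinge=(50,0,150),handle=(-126,0,235))
for cam,i in (("top",im),("scene",sc)):
    for n in list(L)+["tray_in","tray_plate"]:
        r=ctrl.place_of(cam,n)
        if r: obs.append((i,n,r[0]["position"]))
def f(p):
    x,y,a,j=p;o=[]
    for i,n,rc in obs:
        l=L.get(n) or ((0,j-120,18) if n=="tray_in" else (0,j-165,55))
        P=(x+np.cos(a)*l[0]-np.sin(a)*l[1],y+np.sin(a)*l[0]+np.cos(a)*l[1],l[2])
        o+=list(np.array(proj(i,P))-rc)
    return np.array(o)
s=least_squares(f,[620,80,-.18,20],loss="soft_l1",x_scale=[10,10,.1,10]);print("press",s.x)
for (i,n,rc),r in zip(obs,f(s.x).reshape(-1,2)): print(n,r.round(1))
x,y,a,j=s.x; o=cv2.resize(I[110:270,150:390][:,:,::-1],None,fx=3.3,fy=3.3,interpolation=cv2.INTER_CUBIC)
for u,v in [(-70,-210),(100,-210),(100,60),(-70,60)]:
    r,cc=proj(im,(x+np.cos(a)*u-np.sin(a)*v,y+np.sin(a)*u+np.cos(a)*v,12))
    cv2.circle(o,(int((cc-150)*3.3),int((r-110)*3.3)),3,(0,0,255),1)
cv2.imwrite("pics/crop1.png",o)
E
python3 m.py
```

```text
[247. 170.] 0.88 308 [ 45.  91. 171.]
[218. 207.] 0.76 347 [173. 144.  89.]
[252. 219.] 0.63 323 [ 53.  95. 172.]
[221. 246.] 0.63 293 [ 55.  99. 181.]
rect ((205.80003356933594, 216.9000244140625), (22.807889938354492, 15.205260276794434), 26.56505012512207)
[[503.5 369.2  32. ]
 [541.  351.7  32. ]
 [513.5 295.   32. ]
 [476.1 312.7  32. ]]
centre top [508.5231166  332.15901446  32.        ]
[(np.float64(41.36995668852899), np.float64(-0.4368462345076908)), (np.float64(62.97733676694335), np.float64(-2.0222610761182205)), (np.float64(41.2983296218377), np.float64(2.701111655770391)), (np.float64(62.82623111176036), np.float64(1.1204409533863928))]
press [ 6.19773666e+02  7.93091162e+01 -2.15579943e-01  2.18554719e+01]
press [3.9 1.7]
hinge [-0.7 -1.3]
handle [ 1.8 -0.1]
tray_in [-0.4  2.6]
tray_plate [-1.3  0.3]
press [0.9 0.4]
hinge [ 2.2 -1.1]
handle [-1.9  2.5]
tray_in [-1.5 -0.2]
tray_plate [-1.2  0.8]
```

View pics/crop1.png

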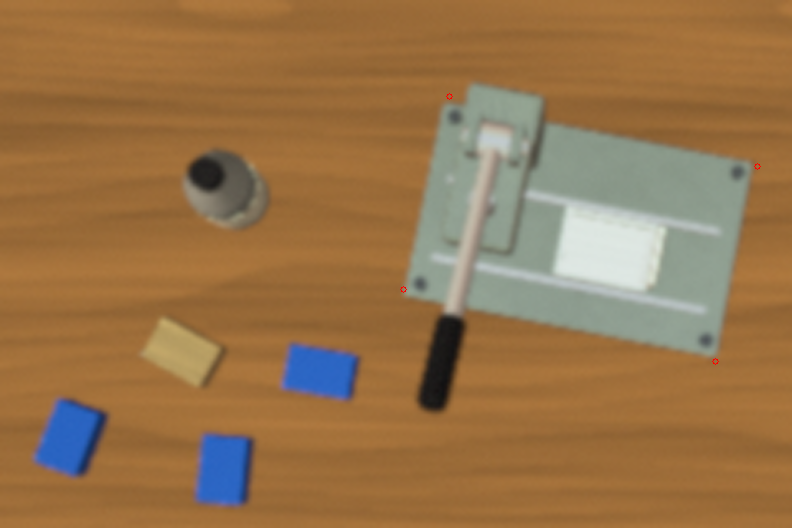

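The crop confirms it: the plain light wood block sits at about (row 216, col 205) in the top view, and the other three are blue. The press corners agree with a yaw of about -0.2. First I'll turn the tool to the block's yaw, then move over it.

```bash
python3 -m crank '[[[0,0,0,1],[0,0,0,1],[0,0,0,1],[0,0,0,1],[0,0,0,1],[0,0,0,1],[0,0,0,1],[0,0,0,1],[0,0,0,1],[0,0,0,1],[0,0,0,1],[0,0,0,1]]]' -1
python3 -m crank '[[[0,0,0,1],[0,0,0,1],[0,0,0,1],[0,0,0,1],[0,0,0,1],[0,0,0,1],[0,0,0,1],[0,0,0,1],[0,0,0,1],[0,0,0,0],[0,0,0,0]]]'
python3 -m crank '[[[-0.31,0.95,0.15,0],[-0.31,0.95,0.15,0],[-0.31,0.95,0.15,0],[-0.31,0.95,0.15,0],[-0.31,0.95,0.15,0],[-0.31,0.95,0.15,0],[-0.31,0.95,0.15,0],[-0.31,0.95,0.15,0]]]'
python3 -m crank '[[[-0.31,0.95,0.15,0],[-0.31,0.95,0.15,0],[-0.31,0.95,0.15,0],[-0.31,0.95,0.15,0],[-0.31,0.95,0.15,0],[-0.31,0.95,0.15,0],[-0.31,0.95,0.15,0],[-0.31,0.95,0.15,0],[0,0,0,0],[0,0,0,0],[0,0,0,0]]]'
python3 - <<'E'
from h import *
im=ctrl.get_image("wrist"); save(im,"w1.png"); print(im["extrinsics"][:3].round(3))
for t in ctrl.trace("wrist","block")[:4]:
    m=t["mask"]; c=cv2.minAreaRect(max(cv2.findContours(m.astype(np.uint8),0,2)[0],key=cv2.contourArea))
    W=np.array([atz(im,(q[1],q[0]),32) for q in cv2.boxPoints(c)])
    print(t["confidence"],t["position"],m.sum(),im["img"][m].mean(0).round(),W[:,:2].round(1).tolist(),W.mean(0).round(1))
    print([(np.linalg.norm(W[(i+1)%4]-W[i]).round(1),np.arctan2(*(W[(i+1)%4]-W[i])[1::-1]).round(3)) for i in range(4)])
    print(atz(im,ctrl.place_of("wrist","block")[0]["position"],0))
s=ctrl.read_state();print(s["eef_pos"],s["tool_rot"],s["clock"],s["qpos"])
E
```

```text
clock: 2.75
eef_pos: [222.0, 610.9, 231.3]
tool_rot: [-3.142, -0.0, 1.829]
force: [-0.8, 0.3, -0.7]
width: 85.0
gripper_force: 0.0
clock: 3.67
eef_pos: [221.9, 610.9, 231.2]
tool_rot: [3.141, 0.0, 1.115]
force: [1.1, 0.3, -0.7]
width: 85.8
gripper_force: 0.0
clock: 4.33
eef_pos: [365.9, 470.5, 201.3]
tool_rot: [-3.141, -0.0, 1.115]
force: [0.9, -0.2, 0.1]
width: 85.5
gripper_force: 0.0
clock: 5.25
eef_pos: [507.7, 332.3, 171.3]
tool_rot: [-3.141, -0.0, 1.114]
force: [0.1, -0.2, -0.7]
width: 85.3
gripper_force: 0.0
[[ 8.97000e-01  4.17000e-01  1.44000e-01  5.44411e+02]
 [-4.41000e-01  8.49000e-01  2.90000e-01  4.06887e+02]
 [-1.00000e-03 -3.23000e-01  9.46000e-01  3.12727e+02]]
0.96 [173.6, 323.6] 2950 [202. 171. 107.] [[480.5, 322.9], [509.3, 374.6], [541.5, 357.6], [514.8, 304.6]] [511.5 339.9  32. ]
[(np.float64(59.2), np.float64(1.063)), (np.float64(36.4), np.float64(-0.488)), (np.float64(59.3), np.float64(-2.037)), (np.float64(38.9), np.float64(2.652))]
[495.26599525 225.04050013   0.        ]
0.95 [119.1, 198.1] 3596 [ 43.  93. 191.] [[420.4, 456.9], [480.3, 435.7], [465.2, 400.
[... 374 characters left out ...]
t64(36.6), np.float64(-0.141)), (np.float64(70.8), np.float64(-1.731)), (np.float64(39.2), np.float64(3.023)), (np.float64(71.8), np.float64(1.375))]
[495.26599525 225.04050013   0.        ]
0.59 [254.7, 249.3] 2951 [ 56.  93. 183.] [[390.5, 331.4], [454.8, 326.5], [447.4, 280.8], [379.8, 284.7]] [418.1 305.9  32. ]
[(np.float64(64.4), np.float64(-0.076)), (np.float64(46.3), np.float64(-1.731)), (np.float64(67.7), np.float64(3.084)), (np.float64(47.9), np.float64(1.345))]
[495.26599525 225.04050013   0.        ]
[507.53002049 332.54587152 171.38799263] [-3.14130166e+00 -2.87652797e-04  1.11465724e+00] 5.55 [-0.89266843  0.67381703  0.43752452  1.71293604 -0.36476491  0.83633845
 -0.74785403]
```

View pics/w1.png

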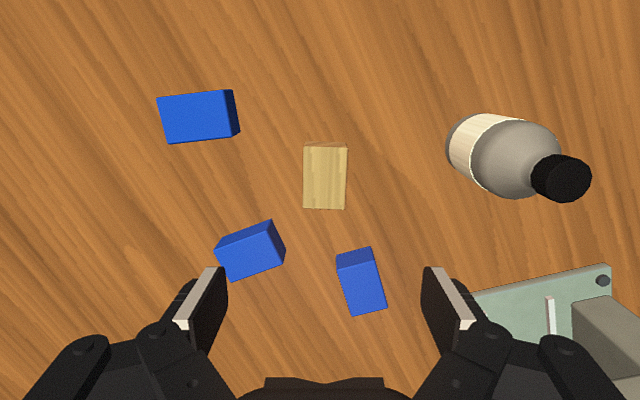

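The wrist view shows the wood block's top face with corners at about (row 147, col 304), (147, 348), (210, 346) and (209, 303); the strip above it, up to row 138, is a side face. The blue look-alikes are close by but leave room. I'll segment the top face and refine the pose.

Run:
```python
from h import *
im=ctrl.get_image("wrist")
g=cv2.cvtColor(im["img"],cv2.COLOR_RGB2GRAY)
q=np.array([[304,147],[348,147],[346,210],[303,209]],np.float32).reshape(-1,1,2)
q=cv2.cornerSubPix(g,q,(4,4),(-1,-1),(3,30,.01)).reshape(-1,2);print(q)
W=np.array([atz(im,(p[1],p[0]),32) for p in q]);print(W.round(1))
print([(np.linalg.norm(W[(i+1)%4]-W[i]).round(1),np.arctan2(*(W[(i+1)%4]-W[i])[1::-1]).round(3)) for i in range(4)],W.mean(0))
s=ctrl.read_state();d=W.mean(0)[:2]-s["eef_pos"][:2];a=s["tool_rot"][2]
print("tool dx dy mm",d@[np.cos(a),np.sin(a)],d@[np.sin(a),-np.cos(a)])
# press yaw and place from base corners in top picture (z=12)
im=ctrl.get_image("top")
g=cv2.cvtColor(im["img"],cv2.COLOR_RGB2GRAY)
q=np.array([[718/3.3+150,355/3.3+110],[408/3.3+150,294/3.3+110],[750/3.3+150,163/3.3+110],[447/3.3+150,102/3.3+110]],np.float32)
L=np.array([[-70,-210],[-70,60],[100,-210],[100,60]],float)
W=np.array([atz(im,(p[1],p[0]),12)[:2] for p in q])
Lc=L-L.mean(0);Wc=W-W.mean(0);a=np.arctan2((Lc[:,0]*Wc[:,1]-Lc[:,1]*Wc[:,0]).sum(),(Lc*Wc).sum())
R=np.array([[np.cos(a),-np.sin(a)],[np.sin(a),np.cos(a)]]);print("press yaw",a,"org",W.mean(0)-R@L.mean(0),(W.mean(0)+Lc@R.T-W).round(1).tolist())
```

```text
[[304.2682  145.7178 ]
 [347.34286 147.76314]
 [344.00092 208.21594]
 [302.67798 207.23209]]
[[508.  370.5  32. ]
 [539.2 353.3  32. ]
 [514.1 306.2  32. ]
 [482.  323.   32. ]]
[(np.float64(35.7), np.float64(-0.504)), (np.float64(53.4), np.float64(-2.06)), (np.float64(36.3), np.float64(2.66)), (np.float64(54.2), np.float64(1.07))] [510.81475345 338.21314236  32.        ]
tool dx dy mm 6.674735114439834 0.2524157589129469
press yaw -0.18433412663996246 org [617.51672714  79.95696262] [[-1.5, -0.4], [-1.2, 2.7], [1.7, -4.4], [1.0, 2.1]]
```

```bash
python3 -m crank '[[[0.2,0,0.8,0.5],[0,0,0.8,0],[0,0,0.8,0],[0,0,0.8,0],[0,0,0.8,0],[0,0,0.8,0],[0,0,0.8,0],[0,0,0.77,0],[0,0,0,0],[0,0,0,0]]]' -1
python3 -m crank '[[[0,0,0,0],[0,0,0,0],[0,0,0,0],[0,0,0,0],[0,0,0,0],[0,0,0,0],[0,0,0,0],[0,0,0,0]]]' 1
python3 -m crank '[[[0,0,-0.8,0],[0,0,-1,0],[0,0,-1,0],[0,0,-1,0],[0,0,-1,0],[0,0,-1,0],[0,0,-1,0],[0,0,0,0]]]'
```

```text
clock: 6.48
eef_pos: [509.7, 335.8, 11.4]
tool_rot: [-3.141, 0.002, 1.073]
force: [-0.1, -0.8, 0.2]
width: 85.3
gripper_force: 0.0
clock: 7.15
eef_pos: [511.2, 336.7, 13.4]
tool_rot: [3.141, -0.002, 1.073]
force: [-0.7, 0.5, 6.3]
width: 36.7
gripper_force: 62.1
clock: 7.82
eef_pos: [513.1, 337.3, 187.3]
tool_rot: [3.137, -0.008, 1.073]
force: [0.2, 0.3, 0.2]
width: 36.4
gripper_force: 61.2
```

View wrist.

Run:
```python
from h import *
im=ctrl.get_image("wrist"); sc=ctrl.get_image("scene")
r,c=map(int,proj(sc,ctrl.read_state()["eef_pos"]))
a=im["img"][150:400,120:520]; b=cv2.resize(sc["img"][r-40:r+22,c-50:c+50],(400,248),interpolation=2)
cv2.imwrite("pics/g1.png",np.vstack([a,b])[:,:,::-1])
```

```text
(no output)
```

View pics/g1.png

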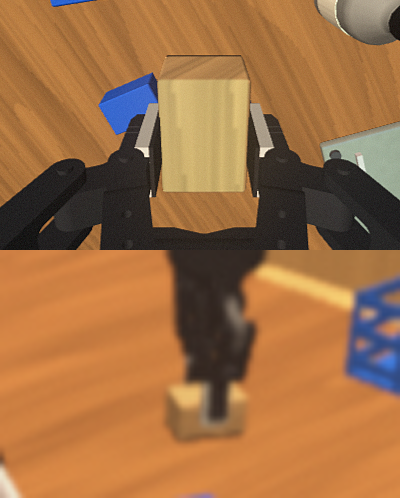

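The block is held squarely, its flat top at rows 229–341 and columns 281–369 of the wrist image. I'll lift it over the lever, turn it to the press yaw, and go above the tray.

```bash
python3 -m crank '[[[0,0,-0.8,-0.55],[0,0,-0.8,-0.54],[0,0,-0.8,-0.54],[0,0,-0.8,-0.54],[0,0,-0.8,-0.54],[0,0,-0.8,-0.54],[0,0,-0.8,-0.54],[0,0,0,0]]]'
python3 -m crank '[[[-0.94,0.44,0,0],[-0.94,0.44,0,0],[-0.94,0.44,0,0],[-0.94,0.44,0,0],[-0.94,0.44,0,0],[-0.94,0.44,0,0],[-0.94,0.44,0,0]]]'
python3 -m crank '[[[-0.94,0.44,0,0],[-0.94,0.44,0,0],[-0.94,0.44,0,0],[-0.94,0.44,0,0],[-0.94,0.44,0,0],[-0.94,0.44,0,0],[-0.94,0.44,0,0],[0,0,0,0]]]'
python3 -m crank '[[[0,0,0.9,0],[0,0,0.9,0],[0,0,0.9,0],[0,0,0.9,0],[0,0,0.9,0],[0,0,0.9,0],[0,0,0.9,0],[0,0,0.9,0],[0,0,0,0],[0,0,0,0]]]'
python3 - <<'E'
from h import *
im=ctrl.get_image("wrist"); save(im,"w2.png")
for n,z in (("tray_in",18),("tray_plate",55)):
    for r in ctrl.place_of("wrist",n)[:2]: print(n,r["confidence"],r["position"],atz(im,r["position"],z))
s=ctrl.read_state();print(s["eef_pos"],s["tool_rot"],s["force"],s["clock"])
E
```

```text
clock: 8.58
eef_pos: [511.7, 336.7, 324.6]
tool_rot: [3.139, -0.003, 1.377]
force: [2.3, -0.6, -0.3]
width: 37.0
gripper_force: 61.2
clock: 9.17
eef_pos: [553.1, 158.6, 319.9]
tool_rot: [-3.138, 0.002, 1.375]
force: [0.7, 0.3, -0.1]
width: 36.9
gripper_force: 61.2
clock: 9.83
eef_pos: [597.3, -23.8, 320.2]
tool_rot: [-3.14, 0.005, 1.367]
force: [-0.1, -0.6, -0.5]
width: 36.4
gripper_force: 61.2
clock: 10.67
eef_pos: [595.9, -16.3, 140.0]
tool_rot: [-3.137, 0.001, 1.375]
force: [0.7, -0.3, -0.2]
width: 36.9
gripper_force: 61.2
tray_in 0.78 [191.1, 330.4] [600.38028027 -16.85772868  18.        ]
[598.50809537 -16.62511274 143.09134627] [ 3.13973548e+00 -1.84881042e-04  1.37568193e+00] [ 0.36492036 -0.25772506 -0.11865467] 10.8167
```

View pics/w2.png

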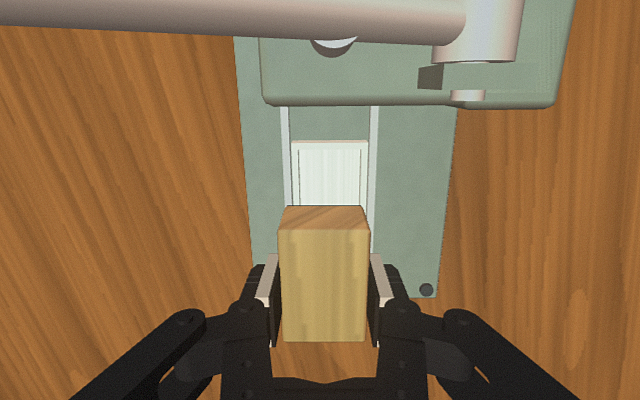

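The wrist view shows the tray's far part, with outer rim corners at about (row 142, col 291) and (142, 368). The held block's top face spans (229, 278) to (341, 367). Next I'll work out the offset between block and tray.

Run:
```python
from h import *
from scipy.signal import find_peaks
im=ctrl.get_image("wrist"); g=cv2.GaussianBlur(cv2.cvtColor(im["img"],cv2.COLOR_RGB2GRAY),(3,3),0).astype(float)
def pk(v,o): 
    d=np.gradient(v); p,_=find_peaks(abs(d),height=3); return [(int(i+o),round(float(d[i]),1)) for i in p]
for r in (155,175,195): print(r,pk(g[r-2:r+3,270:390].mean(0),270))
print("far",pk(g[100:206,310:350].mean(1),100))
s=ctrl.read_state();a=s["tool_rot"][2];T=s["eef_pos"]
ux,uy=np.array([np.cos(a),np.sin(a)]),np.array([np.sin(a),-np.cos(a)])
def tool(W): d=np.array(W)[...,:2]-T[:2]; return np.stack([d@ux,d@uy],-1).round(1)
q=[(229,278),(229,369),(341,367),(341,282)]
g8=g.astype(np.uint8); c=cv2.cornerSubPix(g8,np.array([[[b,a_]] for a_,b in q],np.float32),(4,4),(-1,-1),(3,30,.01)).reshape(-1,2)
print(c.tolist()); W=[atz(im,(p[1],p[0]),T[2]+18.6) for p in c]; print("block top in tool",tool(W).tolist(),tool(W).mean(0))
for n,P,z in (("outer far L",(142,291),26),("outer far R",(142,368),26),("inner L",(150,299),26),("inner R",(150,360),26),("inner L2",(200,298),26),("inner R2",(200,362),26)):
    w=atz(im,P,z); print(n,w.round(1),tool(w))
```

```text
155 [(278, 20.0), (285, -25.9), (287, 33.0), (293, -21.1), (295, 24.9), (319, 3.1), (354, -18.8), (356, 13.3), (362, -27.1), (364, 16.6), (371, -19.5)]
175 [(279, 22.3), (286, -24.7), (288, 33.9), (293, -19.3), (296, 24.9), (319, 3.2), (354, -14.6), (356, 12.4), (361, -24.0), (364, 16.1), (371, -19.2)]
195 [(280, 20.7), (287, -24.1), (289, 36.3), (294, -21.0), (296, 20.2), (353, -15.4), (356, 11.9), (361, -26.9), (363, 18.4), (370, -22.6)]
far [(103, -9.5), (106, 29.7), (140, 17.1), (142, 11.8)]
[[277.2972717285156, 230.24667358398438], [369.6200256347656, 230.67434692382812], [367.0, 341.0], [282.0, 341.0]]
block top in tool [[28.6, -18.5], [28.4, 17.7], [-25.0, 18.8], [-24.9, -18.8]] [ 1.775 -0.2  ]
outer far L [582.1  28.4  26. ] [ 40.9 -24.9]
outer far R [639.3  17.   26. ] [40.9 33.4]
inner L [586.7  21.2  26. ] [ 34.8 -19. ]
inner R [632.4  12.2  26. ] [34.8 27.6]
inner L2 [577.2 -18.   26. ] [ -5.5 -20.8]
inner R2 [627.5 -28.   26. ] [-5.6 30.5]
```

```bash
python3 -m crank '[[[-0.03,0.04,0.6,0],[0,0,0.7,0],[0,0,0.7,0],[0,0,0.7,0],[0,0,0.7,0],[0,0,0.5,0],[0,0,0.2,0],[0,0,0.1,0],[0,0,0,0],[0,0,0,0]]]'
python3 - <<'E'
from h import *
s=ctrl.read_state();print(s["eef_pos"],s["force"])
E
python3 -m crank '[[[0,0,0.1,0],[0,0,0.1,0],[0,0,0,0],[0,0,0,0],[0,0,0,0]]]'
```

```text
clock: 11.7
eef_pos: [599.3, -17.5, 38.0]
tool_rot: [3.14, -0.0, 1.376]
force: [0.9, 0.4, -0.9]
width: 36.7
gripper_force: 61.2
[599.32150688 -17.52848363  37.95717706] [ 0.94738953  0.38822866 -0.89914168]
clock: 12.12
eef_pos: [598.6, -17.4, 32.1]
tool_rot: [3.141, -0.0, 1.376]
force: [0.0, -0.1, -1.4]
width: 36.7
gripper_force: 61.2
```

```bash
python3 -m crank '[[[0,0,0.06,0],[0,0,0,0],[0,0,0,0]]]'
python3 -m crank '[[[0,0,0,0],[0,0,0,0],[0,0,0,0],[0,0,0,0],[0,0,0,0]]]' -1
python3 -m crank '[[[0,0,-0.4,0],[0,0,-0.8,0],[0,0,-0.8,0],[0,0,-0.8,0],[0,0,-0.8,0],[0,0,-0.8,0],[0,0,-0.8,0],[0,0,0,0],[0,0,0,0],[0,0,0,0]]]'
python3 - <<'E'
from h import *
im=ctrl.get_image("wrist"); top=ctrl.get_image("top")
a=im["img"][100:400,180:480]; b=cv2.resize(top["img"][130:230,270:390],(480,400),interpolation=2)
o=np.zeros((400,800,3),np.uint8);o[:300,:300]=a;o[:,310:790]=b
cv2.imwrite("pics/s1.png",o[:,:,::-1])
for n,z in (("tray_in",18),("tray_plate",55),("block",18)):
  for c,i in (("wrist",im),("top",top)):
    for r in ctrl.place_of(c,n)[:1]: print(n,c,r["confidence"],np.round(r["position"]),atz(i,r["position"],z))
E
```

```text
clock: 12.37
eef_pos: [598.9, -17.4, 31.4]
tool_rot: [3.141, -0.0, 1.376]
force: [-1.2, -0.2, 4.8]
width: 36.7
gripper_force: 61.9
clock: 12.78
eef_pos: [598.5, -17.4, 30.4]
tool_rot: [-3.141, 0.0, 1.376]
force: [-0.2, -0.1, 0.2]
width: 85.4
gripper_force: 0.0
clock: 13.62
eef_pos: [598.1, -17.2, 160.4]
tool_rot: [-3.141, -0.0, 1.376]
force: [0.2, -1.1, -1.1]
width: 85.4
gripper_force: 0.0
tray_plate wrist 0.9 [248. 326.] [591.6042789  -58.87636932  55.        ]
block wrist 0.83 [184. 324.] [598.08617467 -16.38225416  18.        ]
block top 0.75 [252. 221.] [413.39513215 291.81597804  18.        ]
```

View pics/s1.png

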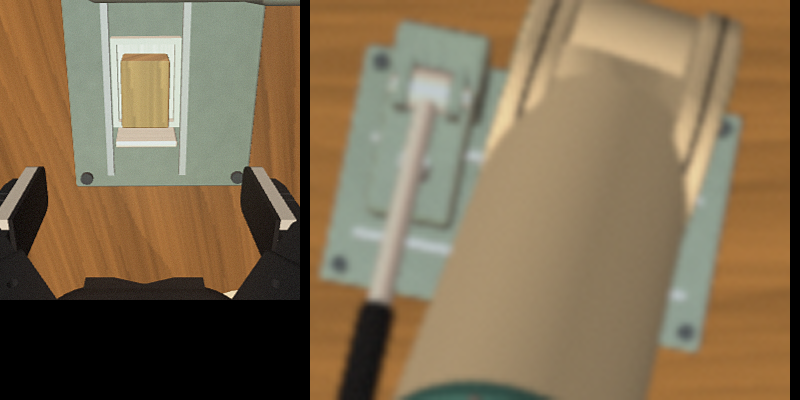

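The crop shows the block seated inside the tray walls, with its top face at about (row 188, col 325) in the wrist image. Now I'll back off behind the push plate, then turn so the finger opening lies along press y.

```bash
python3 -m crank '[[[-0.85,0,0,0],[-0.85,0,0,0],[-0.85,0,0,0],[-0.85,0,0,0],[-0.85,0,0,0],[-0.85,0,0,0],[0,0,0,0]]]'
python3 - <<'E'
from h import *
s=ctrl.read_state();print(s["qpos"].round(2))
E
```

```text
clock: 14.6
eef_pos: [572.4, -148.7, 160.9]
tool_rot: [3.141, 0.004, 1.369]
force: [0.0, -1.0, 0.6]
width: 85.4
gripper_force: 0.0
[-0.04  0.66  0.39  1.77 -0.33  0.78  0.31]
```

```bash
python3 -m crank '[[[0,0,0,-1],[0,0,0,-1],[0,0,0,-1],[0,0,0,-1],[0,0,0,-1],[0,0,0,-1],[0,0,0,-1],[0,0,0,-1],[0,0,0,-1],[0,0,0,-1]]]'
python3 -m crank '[[[0,0,0,-1],[0,0,0,-1],[0,0,0,-1],[0,0,0,-1],[0,0,0,-1],[0,0,0,-1],[0,0,0,-1],[0,0,0,-1],[0,0,0,-1],[0,0,0,-0.65],[0,0,0,0],[0,0,0,0]]]'
python3 - <<'E'
from h import *
s=ctrl.read_state();print(s["qpos"].round(2),s["eef_pos"],s["tool_rot"])
a=s["tool_rot"][2];T=s["eef_pos"][:2]
d=np.array([590.0,-60.5])-T
print("plate in tool x,y",d@[np.cos(a),np.sin(a)],d@[np.sin(a),-np.cos(a)])
E
```

```text
clock: 15.43
eef_pos: [574.0, -141.8, 160.4]
tool_rot: [3.142, -0.0, 2.18]
force: [0.2, 0.1, -0.2]
width: 85.6
gripper_force: 0.0
clock: 16.43
eef_pos: [573.9, -142.2, 160.4]
tool_rot: [3.141, -0.0, 2.947]
force: [0.9, -0.4, -0.3]
width: 85.4
gripper_force: 0.0
[ 0.24  0.63 -0.07  1.76  0.06  0.76  1.51] [ 573.89861372 -142.1604433   160.42420818] [ 3.14127532e+00 -2.75667800e-04  2.94657068e+00]
plate in tool x,y 0.028662963359360295 83.23269681621304
```

```bash
python3 -m crank '[[[0,0,0.8,0],[0,0,0.8,0],[0,0,0.8,0],[0,0,0.8,0],[0,0,0.8,0],[0,0,0.8,0],[0,0,0.74,0],[0,0,0,0],[0,0,0,0]]]'
python3 -m crank '[[[0,0.4,0,0],[0,0.4,0,0],[0,0.3,0,0],[0,0.3,0,0],[0,0.3,0,0],[0,0.3,0,0],[0,0.3,0,0],[0,0.3,0,0],[0,0,0,0]]]'
python3 -m crank '[[[0,0.3,0,0],[0,0.3,0,0],[0,0.3,0,0],[0,0.3,0,0],[0,0.3,0,0],[0,0.2,0,0],[0,0,0,0],[0,0,0,0]]]'
python3 - <<'E'
from h import *
im=ctrl.get_image("wrist"); sc=ctrl.get_image("scene")
o=np.zeros((520,640,3),np.uint8);o[:200,:320]=cv2.resize(im["img"],(320,200),interpolation=3);o[200:]=cv2.resize(sc["img"][170:290,250:490],(640,320),interpolation=2)
cv2.imwrite("pics/p1.png",o[:,:,::-1])
E
```

```text
clock: 17.18
eef_pos: [573.2, -142.1, 21.4]
tool_rot: [-3.141, -0.002, 2.947]
force: [0.7, -0.9, -0.0]
width: 85.1
gripper_force: 0.0
clock: 17.93
eef_pos: [587.0, -75.9, 22.0]
tool_rot: [3.14, 0.0, 2.951]
force: [-0.1, 1.0, -0.0]
width: 85.1
gripper_force: 0.0
clock: 18.6
eef_pos: [594.9, -35.9, 22.0]
tool_rot: [3.141, 0.0, 2.949]
force: [0.3, -0.2, 0.6]
width: 85.4
gripper_force: 0.0
```

View pics/p1.png

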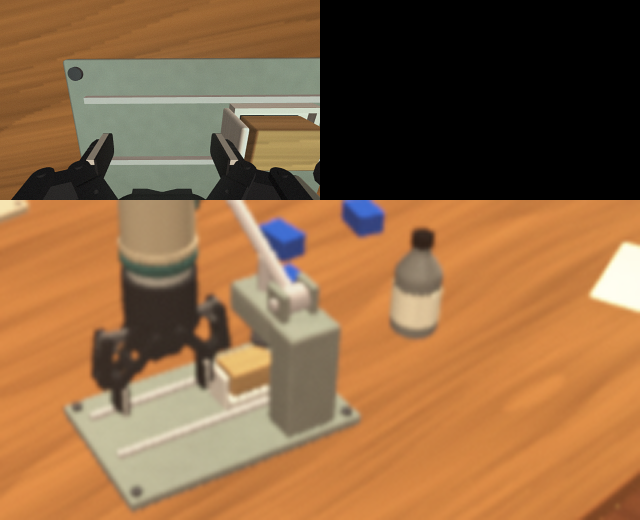

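The tray is moving in on the finger back (plate at about row 285, col 335 in the scene image) with the block still seated. I'll push on gently to the stop.

```bash
python3 -m crank '[[[0,0.2,0,0],[0,0.15,0,0],[0,0.1,0,0],[0,0,0,0],[0,0,0,0],[0,0,0,0]]]'
python3 -m crank '[[[0,0.1,0,0],[0,0,0,0],[0,0,0,0]]]'
python3 -m crank '[[[0,0.1,0,0],[0,0,0,0],[0,0,0,0]]]'
```

```text
clock: 19.2
eef_pos: [596.7, -25.5, 22.1]
tool_rot: [3.141, -0.0, 2.948]
force: [-0.5, 0.1, 0.9]
width: 85.4
gripper_force: 0.0
clock: 19.45
eef_pos: [597.2, -23.3, 22.0]
tool_rot: [3.141, -0.0, 2.948]
force: [0.1, -0.2, 0.2]
width: 85.6
gripper_force: 0.2
clock: 19.7
eef_pos: [597.7, -20.8, 22.0]
tool_rot: [3.141, -0.0, 2.948]
force: [-0.8, 0.3, -0.0]
width: 85.3
gripper_force: 0.3
```

```bash
python3 -m crank '[[[0,0.1,0,0],[0,0,0,0],[0,0,0,0]]]'
python3 -m crank '[[[0,0.1,0,0],[0,0,0,0],[0,0,0,0]]]'
python3 -m crank '[[[0,0.1,0,0],[0,0,0,0],[0,0,0,0]]]'
```

```text
clock: 19.95
eef_pos: [598.2, -18.2, 22.0]
tool_rot: [3.141, -0.0, 2.948]
force: [-0.9, -0.9, 0.4]
width: 85.6
gripper_force: 0.2
clock: 20.2
eef_pos: [598.6, -16.1, 22.0]
tool_rot: [-3.141, -0.0, 2.948]
force: [-0.9, -1.4, 0.1]
width: 85.5
gripper_force: 0.7
clock: 20.45
eef_pos: [598.5, -16.0, 22.1]
tool_rot: [-3.139, -0.001, 2.947]
force: [-1.4, -5.2, 1.4]
width: 85.3
gripper_force: 3.0
```

```bash
python3 -m crank '[[[0,0.1,0,0],[0,0.05,0,0],[0,0,0,0],[0,0,0,0]]]'
python3 -m crank '[[[0,-0.3,0,0],[0,-0.8,0,0],[0,-0.8,0,0],[0,-0.6,0,0],[0,0,-0.5,0],[0,0,-1,0],[0,0,-1,0],[0,0,-1,0],[0,0,-1,0],[0,0,-1,0],[0,0,0,0],[0,0,0,0]]]' -
python3 - <<'E'
from h import *
im=ctrl.get_image("wrist");sc=ctrl.get_image("scene")
o=np.zeros((560,640,3),np.uint8);o[:240,:640]=im["img"][:240];o[240:]=cv2.resize(sc["img"][130:250,270:410],(640,548),interpolation=2)[228:]
cv2.imwrite("pics/p2.png",o[:,:,::-1])
for c,i in (("scene",sc),("wrist",im)):
  for n,z in (("handle",235),("tray_plate",55),("tray_in",18),("block",18),("hinge",150)):
    for r in ctrl.place_of(c,n)[:1]: print(c,n,r["confidence"],np.round(r["position"]),atz(i,r["position"],z).round(1))
E
```

```text
clock: 20.78
eef_pos: [598.4, -16.0, 22.3]
tool_rot: [-3.135, -0.002, 2.944]
force: [-4.0, -11.5, 6.1]
width: 85.0
gripper_force: 6.2
clock: 21.78
eef_pos: [589.5, -69.7, 161.8]
tool_rot: [3.14, 0.005, 2.95]
force: [-0.3, 0.9, -0.2]
width: 85.7
gripper_force: 0.0
scene handle 0.67 [232. 334.] [ 792.8 -122.4  235. ]
scene tray_plate 0.72 [232. 336.] [615.7  36.9  55. ]
scene tray_in 0.59 [236. 349.] [617.7  84.6  18. ]
scene block 0.75 [237. 347.] [620.2  74.4  18. ]
scene hinge 0.77 [205. 360.] [660.5  80.9 150. ]
wrist tray_plate 0.56 [195. 466.] [608.3  37.5  55. ]
wrist tray_in 0.34 [281.  92.] [ 642.3 -307.7   18. ]
wrist block 0.94 [182. 499.] [616.9  79.8  18. ]
wrist hinge 0.9 [334. 605.] [665.7  73.  150. ]
```

View pics/p2.png

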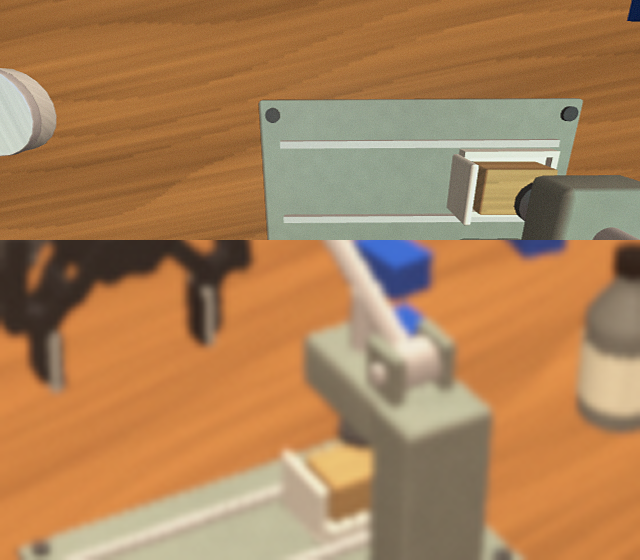

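The tray is fully in: its plate is at (row 195, col 466) in the wrist image, and the block, at (182, 499), lies under the foot. The measured block centre (617, 80) matches the press origin. Next I'll shut the fingers, rise, and go over the handle.

```bash
python3 -m crank '[[[0,0,-0.8,0],[0,0,-0.8,0],[0,0,-0.8,0],[0,0,-0.8,0],[0,0,-0.8,0],[0,0,-0.8,0],[0,0,-0.8,0],[0,0,0,0]]]' 1
python3 -m crank '[[[0.8,0.87,0,0],[0.8,0.87,0,0],[0.8,0.87,0,0],[0.8,0.87,0,0],[0.8,0.87,0,0],[0.8,0.87,0,0],[0.76,0.86,0,0],[0,0,0,0],[0,0,0,0],[0,0,0,0]]]'
python3 - <<'E'
from h import *
im=ctrl.get_image("wrist");sc=ctrl.get_image("scene");tp=ctrl.get_image("top")
o=np.zeros((600,640,3),np.uint8);o[:400]=im["img"];o[400:,:320]=cv2.resize(sc["img"][90:215,250:450],(320,200),interpolation=2);o[400:,320:]=cv2.resize(tp["img"][130:255,220:420],(320,200),interpolation=2)
cv2.imwrite("pics/h1.png",o[:,:,::-1])
for c,i in (("scene",sc),("wrist",im),("top",tp)):
    for r in ctrl.place_of(c,"handle")[:1]: print(c,r["confidence"],np.round(r["position"]),atz(i,r["position"],235).round(1))
s=ctrl.read_state();print(s["eef_pos"],s["qpos"].round(2))
E
```

```text
clock: 23.05
eef_pos: [590.1, -71.5, 303.7]
tool_rot: [3.141, 0.008, 2.948]
force: [0.5, -0.1, 0.3]
width: 0.1
gripper_force: 0.0
clock: 23.88
eef_pos: [480.9, 103.9, 299.3]
tool_rot: [-3.141, 0.0, 2.948]
force: [0.4, -0.2, 0.8]
width: -0.1
gripper_force: 0.0
scene 0.83 [153. 326.] [493.8 102.3 235. ]
wrist 0.72 [238. 331.] [495.3 105.6 235. ]
[480.990579   103.70589262 299.36916426] [-0.19  0.32 -0.1   1.85  0.04  0.97  1.06]
```

View pics/h1.png

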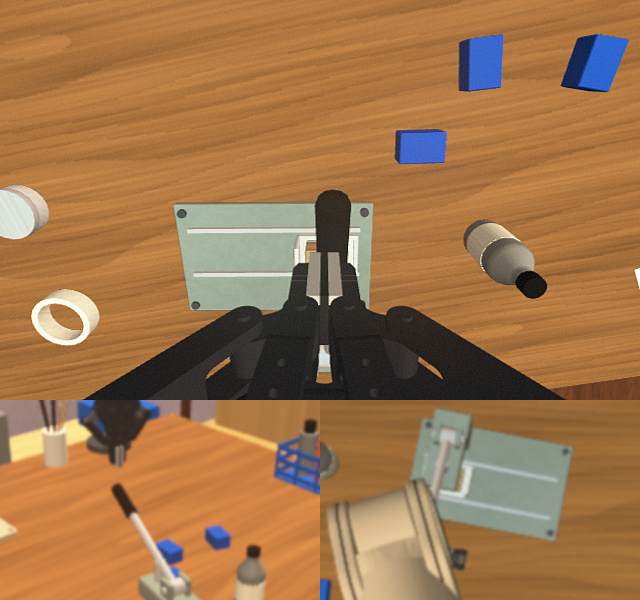

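The handle is at (row 238, col 331) in the wrist image, straight below the fingers and about 2.5 mm to the left in y. I'll correct for that and press down in steps.

```bash
python3 -m crank '[[[0,0.1,0.4,0],[0,0,0.5,0],[0,0,0.5,0],[0,0,0.4,0],[0,0,0.3,0],[0,0,0,0],[0,0,0,0]]]'
python3 -m crank '[[[0,0,0.3,0],[0,0,0.3,0],[0,0,0.3,0],[0,0,0.3,0],[0,0,0.3,0],[0,0,0.3,0],[0,0,0,0],[0,0,0,0]]]'
python3 - <<'E'
from h import *
s=ctrl.read_state();print(s["eef_pos"],s["force"])
sc=ctrl.get_image("scene")
for r in ctrl.place_of("scene","handle")[:2]: print(r)
for n,P in (("centre at raised",(494.4,104.1,235)),("at z180",(618-143*.981,79.8+143*.193,185))): print(n,proj(sc,P))
E
```

```text
clock: 24.77
eef_pos: [481.5, 107.0, 246.9]
tool_rot: [-3.142, 0.0, 2.948]
force: [-0.2, -1.2, 2.0]
width: -0.1
gripper_force: 1.2
clock: 25.43
eef_pos: [481.0, 107.0, 201.6]
tool_rot: [-3.141, -0.001, 2.948]
force: [-1.7, 0.4, 4.6]
width: 0.0
gripper_force: 2.1
[481.02369937 107.03945018 201.60806215] [-1.67156541  0.4446377   4.56371713]
{'position': [166.4, 322.2], 'confidence': 0.95}
{'position': [227.8, 349.3], 'confidence': 0.37}
centre at raised (np.float64(152.68783442482697), np.float64(326.9128417602429))
at z180 (np.float64(165.63426339570813), np.float64(324.3241620077383))
```

```bash
python3 -m crank '[[[0,0,0.3,0],[0,0,0.3,0],[0,0,0.3,0],[0,0,0.25,0],[0,0,0.2,0],[0,0,0.15,0],[0,0,0,0],[0,0,0,0],[0,0,0,0]]]'
python3 -m crank '[[[0,0,0.1,0],[0,0,0.05,0],[0,0,0,0],[0,0,0,0],[0,0,0,0]]]'
python3 - <<'E'
from h import *
s=ctrl.read_state();print(s["eef_pos"],s["force"])
sc=ctrl.get_image("scene")
print(ctrl.place_of("scene","handle")[:1],ctrl.place_of("scene","hinge")[:1])
for z,x in ((145,-145),(150,-145),(155,-145),(160,-144.7)): print(z,proj(sc,(618+x*.981,79.8-x*.193,z)))
print("hinge",proj(sc,(618+50*.981,79.8-50*.193,150)))
o=cv2.resize(sc["img"][130:260,250:420],(790,604)[:2],interpolation=2)[:600]
cv2.imwrite("pics/l1.png",o[:,:,::-1])
E
```

```text
clock: 26.28
eef_pos: [479.0, 107.5, 164.6]
tool_rot: [-3.141, -0.004, 2.949]
force: [-6.0, 2.8, 7.3]
width: -0.4
gripper_force: 4.1
clock: 26.7
eef_pos: [479.3, 107.5, 161.1]
tool_rot: [-3.141, -0.003, 2.949]
force: [-5.2, 1.3, 9.3]
width: -0.3
gripper_force: 4.3
[479.32360634 107.47351726 161.050536  ] [-5.1905622   1.25691838  9.25321144]
[{'position': [175.0, 322.9], 'confidence': 0.75}] [{'position': [206.5, 360.6], 'confidence': 0.95}]
145 (np.float64(177.04253970836353), np.float64(324.1639246791261))
150 (np.float64(175.60414531672322), np.float64(324.14458741950443))
155 (np.float64(174.15950821310642), np.float64(324.1251662350962))
160 (np.float64(172.75085590265664), np.float64(324.15270862889867))
hinge (np.float64(207.08501833113917), np.float64(358.7505718795321))
```

View pics/l1.png

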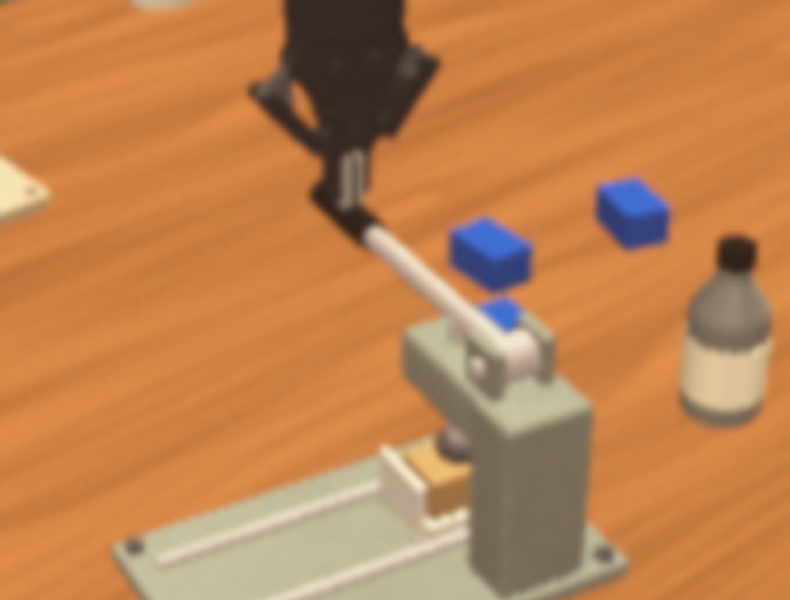

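The lever is level: the handle is at row 175.0, and level predicts 175.6. The foot is on the seated block and the force is a steady 9 N or so, so I'm handing in while holding.

```bash
python3 -m crank '[[[0,0,0.02,0],[0,0,0,0],[0,0,0,0]]]'
python3 -c "
from cell import ctrl
print(ctrl.finish_job())"
```

```text
clock: 27.1
eef_pos: [479.3, 107.5, 160.6]
tool_rot: [-3.141, -0.003, 2.949]
force: [-5.1, 1.8, 9.2]
width: -0.2
gripper_force: 4.3
the job is handed in; nothing more can be done
None
```

I laid the wooden block rubber side down in the tray, pushed the tray in to its stop, and handed the job in at about 27 s with the lever held level; the tin, tape roll and ink bottle were not touched.

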